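# Catch the oil filler plug's thread and hold it started

### The arm

A 7-joint arm with a two-finger parallel gripper is mounted at the origin on the work surface. World frame = base frame: x ahead of the robot, y to its left, z up, the work surface at z = 0. Lengths are in mm, angles in rad, forces in N, time in s.
With the tool pointing down it reaches from about 400 to 850 mm from the base axis. Payload 10.4 kg.
Tool frame: the origin (TCP) lies on the centre line of the jaws, within the pads' length; the fingertips stand 22 mm ahead of it and the grasp point (between the pads) lies 3 mm ahead of it; z points along the fingers, x is the direction in which the jaws open and shut, and the axes are right-handed (so a half turn about z gives the same grasp; the last joint's range is limited). The gripper opens to 87 mm and grips with 3 to 60 N. Pads are 19 mm wide; open, the fingers measure 117 mm over their backs; the gripper's body (75 mm by 190 mm) begins 51 mm behind the grasp point.
Start: joints at [-1.266, 0.332, -0.065, 1.46, 0.022, 1.35, -0.088], TCP at [201.213, 591.749, 213.776] pointing down, gripper open.
Joint ranges: [-2.6, 2.6], [-0.5, 2.12], [-1.47, 1.34], [0.16, 2.42], [-1.27, 4.41], [0.06, 2.06], [-2.6, 2.6]. Speed limits (rad/s): [2.22, 2.22, 2.79, 2.79, 3.14, 3.14, 3.14].

### API

Orientations are given as a unit quaternion [w, x, y, z].
In Python, from station import manip gives the robot as it stands.
- The arm moves only by the tool send_rows, never from a script. Its argument "series" is a list that holds one entry, the list of rows, each a list of 5 numbers: the closure, from 0 (fully open) to 1 (shut), then the shift along the tool's x, y, z in mm, then the turn about the tool's z in degrees. A call has 1 to 20 rows; each row shifts and turns the commanded pose from where the row before left it, along the tool's axes as they then stand; what a row does not reach is not made up. A row lasts 1/12 s, in which the tool goes at most 41.7 mm and 7.16 degrees, less where a joint would pass 70% of its speed; a pose out of reach is approached as far as the arm can. A call is refused whole if a number of a shift passes 41.7 or a number of a turn 7.16, either way. A call with a gripper value outside its range is refused whole. The fingers move at their own pace and stop on an object; "squeeze" is the grip in N (left out, the last holds). Time passes only in rows, so rows that do not move let the fingers close. It gives the time, the measured TCP pose, the force and the opening at its end, in the units of the state.
- manip.observe(): the state, without advancing time (a new reading comes with each control period).
- manip.capture(name): name is "scene" or "side" or "wrist"; returns a dict with "pixels" (480x640x3 uint8, red, green, blue), "fx", "fy", "cx", "cy" (pixels), "rvec" (rotation vector, rad) and "tvec" (3), from world to camera coordinates, as OpenCV has them. Camera axes: x right, y down, z forward; pixel columns grow to the right and rows downward; lengths in mm; the calibration is good to about 2 mm. The wrist camera is an equidistant fisheye: a pixel r from the principal point sees the ray r / f radians off the axis. A picture is of the moment at which its call begins. There is no depth.
- manip.sign_off(): hands the job in, once; it reports no verdict.
Trained networks look in a picture, given as the dict that the camera call returned (one of the last four; its "shot" number tells which), for a name from the list of things; names that differ only in an ending like _2 or _b are one class to them, and where a whole thing is asked for, a point or a joint stands for the part that bears it (a point fixed in the world has none). Each returns a list of dicts, best first, with "p" (0 to 1); they miss things now and then, are a little off and sometimes report something else, mostly with a low value. They report only what shows in the picture. A call takes as long as a camera call.
- manip.outline_of(name, picture): "mask" (480x640 bool, what is visible of it) and "uv" ([column, row] in pixels, amid what is visible of it).
The state is a dict: "time_s": time; "joints": joint angles; "dq": joint speeds; "joint_torque": joint torques, N m; "tool_pos": TCP position; "orientation": TCP orientation; "ft_force": force on the tool from outside, world axes, zero at the start; "wrist_torque": the same for the moment, N m; "opening": finger opening in mm.
Only numpy, scipy, OpenCV 4.12 (cv2) and the standard library are available. Lean on these libraries where they do the work, as an engineer would, in place of code of your own. Each camera call takes 0.05 s, during which the arm holds its last target. There are 200 camera calls.

### The job

The red oil filler plug stands loose in the engine's filler hole with its thread not yet caught. Without taking it out, turn it backward (anticlockwise from above) just until it drops into the start of its thread, then turn it forward (clockwise) one full turn from there, and finish while still holding it: the job ends with the gripper closed on the upright plug, started but not screwed home. Leave the tools and parts around it where they are.

Things in the scene. Friction and masses are not known exactly. Their poses are not given: they have to be found in the camera images.
- plug: Red oil filler plug, 0.11 kg, standing upright and loose in the filler hole, free to turn and lift. Flange 40 mm across, 5 mm thick, hex head above it; below, a core 24 mm across and 41 mm long with a right-hand thread 30 mm across, pitch 5 mm, ending 33 mm below the flange. Origin: on its axis, underside of the flange; z up the axis; x points at the white stripe on the head.
- plug_head (a point): Centre of the hexagonal head, 15 mm above the plug's origin: 30 mm across flats, 34.6 mm over corners, 20 mm tall, its foot on the flange. The white stripe (plug's x) points at a corner; the flats face 30, 90, 150... degrees from it. Held loosely enough to slide in the fingers the plug sinks by its own weight; not caught and not steadied it may lean up to 4 degrees.
- plug_mark (a point): Outer end of the white paint stripe on top of the plug's head, 15 mm from its axis, 25 mm above its origin. The stripe marks where the plug's thread starts at its lower end.
- filler (a point): Centre of the upper face of the filler boss, an aluminium collar 48 mm across with a 30.6 mm bore; the face is 215 mm above the bench. z is up; x points at the white mark on the boss. From the drop, turned forward, the plug sinks 5 mm a turn: one turn brings its stripe back to the mark with 8 mm between flange and face; fully home is 2.6 turns from the drop.
- boss_mark (a point): White paint mark on the rim of the boss, 22 mm from the bore's axis: where the hole's thread starts (20 mm down). Turned backward the uncaught plug climbs to a gap of 16.5 to 18 mm under its flange, then, as its stripe reaches this mark or up to 10 degrees past it, drops to 13 mm. At first the stripe stands 130 to 180 degrees anticlockwise of the mark, gap 15 mm: 180 to 240 degrees to turn back.
- engine: Motorcycle engine, fixed, lying on its side on wooden blocks; origin on the bench below the filler, same axes. Crankcase x -55 to 245, y -110 to 110, 145 mm tall; clutch cover 187 mm tall, 85 mm radius about x 125; cylinder out to y -315, spark plug 182 mm tall; kick-start shaft at x 222, y 88, 207 mm tall. Within 60 mm of the plug nothing stands above the boss face.
- socket: Steel socket standing on the clutch cover, 26 mm across, 38 mm tall, origin at its foot. Leave alone.
- piston: Aluminium piston standing on the bench, 61 mm across, 46 mm tall, origin at its foot. Leave alone.
- torch: Green metal torch standing on its end, 34 mm across at the top, 117 mm tall, origin at its foot. Leave alone.
- oil_bottle: Blue oil bottle with a yellow cap, 80 mm across, 200 mm tall, origin at its foot. Leave alone.
- hammer: Hammer with a wooden handle lying on the bench along its x, handle to its -x, 260 mm long, head 88 mm, 26 mm tall, origin under its middle. Leave alone.
- wrench: Steel wrench lying on the bench along its x, 180 by 38 mm, 8 mm tall, origin under its middle. Leave alone.

How it is judged (in metres and radians):
On the way, in this order (a step that is already met when the one before it is completed fails the run):
1. the plug is turned backward until its stripe is 70 to 10 degrees short of the boss's mark, riding up on the thread start with a gap of 15.7 to 20 mm under its flange (x of plug_mark in the frame of filler above 0.0051 m and y of plug_mark in the frame of filler below -0.0026 m and z of plug in the frame of filler between 0.0157 and 0.02 m), for 0.05 s.
2. the plug has dropped onto its thread: gap under 14.5 mm with the stripe within 70 degrees of the mark (x of plug_mark in the frame of filler above 0.0051 m and z of plug in the frame of filler between 0.0115 and 0.0145 m), for 0.1 s.
At the end, for the whole second after the job is handed in: The plug is caught by one turn: its stripe within 60 degrees of the boss's mark, 6.2 to 10.2 mm between flange and boss face (one turn leaves 8 mm), upright within 5 degrees and still, with the fingers gripping it (over 2 N) (x of plug_mark in the frame of filler above 0.0075 m and z of plug in the frame of filler between 0.0062 and 0.0102 m and angle between plug's own z axis and vertical below 0.09 rad and linear speed of plug below 0.02 m/s and angular speed of plug below 0.2 rad/s and contact force between the fingers and plug above 2 N); the arm keeps its last pose, push and grip.
It fails at once if the plug is turned forward before it has dropped, or backed more than 70 degrees past the drop (stripe 70 to 95 degrees anticlockwise of the boss's mark with the thread not caught) (x of plug_mark in the frame of filler between -0.0013 and 0.0051 m and y of plug_mark in the frame of filler above 0 m and z of plug in the frame of filler above 0.0115 m).
It fails at once if the plug is taken out of its hole (z of plug in the frame of filler above 0.03 m).
It fails at once if a tool or part nearby is moved by more than 30 mm (distance of any of socket, piston, torch, oil_bottle, hammer, wrench from where it was at the start of the episode above 0.03 m).
It also fails if it takes over 72 s, if anything falls off the work surface, if the arm or the gripper's body presses on something with over 40 N, if the wrist force passes 120 N, or if a joint passes its speed limit or range.

## Working session

There is one attempt and no reset: what is moved stays moved. The work goes in short steps, Python scripts to look and compute and a tool call to move; the robot and the scene stay as the last step left them, time stands still between calls to the robot, and variables do not carry over. Pictures are saved under pics/ and viewed, about 8 in all and at most 12, crops included, and the job is handed in when it is done.

Besides the shell and the picture viewer there is one more tool, called after "Call:" in YAML: its name, and indented under it one key for each argument. send_rows: Moves the arm, as the interface text tells. Its arguments: {"type":"object","properties":{"series":{"type":"array"},"squeeze":{"type":"number"}},"required":["series"]}

```bash
mkdir -p pics; ls
cat > h.py <<'E'
import numpy as np, cv2
from scipy.spatial.transform import Rotation as R
from station import manip
def save(c,n,box=None,s=1):
    im=c["pixels"][:,:,::-1]
    if box: im=im[box[1]:box[3],box[0]:box[2]]
    cv2.imwrite("pics/"+n,cv2.resize(np.ascontiguousarray(im),None,fx=s,fy=s,interpolation=cv2.INTER_CUBIC))
def ray(c,uv,fish=False):
    d=np.array([(uv[0]-c["cx"])/c["fx"],(uv[1]-c["cy"])/c["fy"]])
    if fish:
        r=np.hypot(*d); v=np.array([*(d/r*np.sin(r)),np.cos(r)]) if r>0 else np.array([0,0,1.])
    else: v=np.array([*d,1.])
    M=R.from_rotvec(np.ravel(c["rvec"])).as_matrix(); t=np.ravel(c["tvec"])
    return -M.T@t, M.T@v
def atz(c,uv,z,fish=False):
    o,v=ray(c,uv,fish); return o+v*(z-o[2])/v[2]
def proj(c,p,fish=False):
    M=R.from_rotvec(np.ravel(c["rvec"])).as_matrix(); q=M@np.array(p,float)+np.ravel(c["tvec"])
    if fish:
        h=np.hypot(q[0],q[1]); k=np.arctan2(h,q[2])/max(h,1e-9); d=q[:2]*k
    else: d=q[:2]/q[2]
    return d*[c["fx"],c["fy"]]+[c["cx"],c["cy"]]
E
python3 - <<'E'
from h import *
s=manip.observe(); print({k:np.round(v,3) for k,v in s.items()})
pa=[]
for n in ["scene","side","wrist"]:
    c=manip.capture(n); f=n=="wrist"
    M=R.from_rotvec(np.ravel(c["rvec"])).as_matrix();print(n,"cam at",np.round(-M.T@np.ravel(c["tvec"])),c["fx"])
    for t,z in [("plug_head",245),("plug",240),("plug_mark",255),("boss_mark",215),("filler",215)]:
        try:
            for o in manip.outline_of(t,c)[:2]: print(n,t,round(o["p"],2),np.round(o["uv"]),o["mask"].sum(),np.round(atz(c,o["uv"],z,f)))
        except Exception as e: print(n,t,e)
    save(c,n+"0.png"); pa.append(c["pixels"][:,:,::-1])
b=np.hstack([cv2.resize(p,(400,300)) for p in pa[:2]]); b2=np.hstack([cv2.resize(pa[2],(400,300)),np.zeros((300,400,3),np.uint8)])
cv2.imwrite("pics/all0.png",np.vstack([b,b2]))
E
```

```text
pics
{'time_s': np.float64(0.0), 'joints': array([-1.266,  0.333, -0.065,  1.461,  0.022,  1.35 , -0.089]), 'dq': array([-0.001,  0.   ,  0.   ,  0.   , -0.001, -0.   ,  0.001]), 'joint_torque': array([-0.0000e+00, -6.2325e+01,  2.4000e-02, -3.8990e+01, -6.1000e-02,
        4.0000e-02,  0.0000e+00]), 'tool_pos': array([201.113, 591.348, 212.945]), 'orientation': array([ 0.   ,  0.813,  0.582, -0.001]), 'ft_force': array([ 0.158, -0.39 ,  0.509]), 'wrist_torque': array([-0.026,  0.016, -0.032]), 'opening': np.float64(86.957)}
scene cam at [1518. -570. 1125.] 509.51597163031937
scene plug_head 0.64 [347. 208.] 162 [468.  60. 245.]
scene plug 0.58 [346. 210.] 180 [473.  56. 240.]
scene plug_mark 0.61 [347. 212.] 186 [496.  44. 255.]
scene boss_mark 0.89 [347. 277.] 11304 [700. -65. 215.]
scene boss_mark 0.21 [346. 211.] 163 [446.  73. 215.]
scene filler 0.81 [344. 277.] 11270 [696. -73. 215.]
side cam at [-163. -754. 1166.] 567.9133452329007
side plug_head 0.78 [286. 208.] 268 [455.  50. 245.]
side plug_mark 0.65 [285. 207.] 249 [450.  47. 255.]
side filler 0.68 [334. 247.] 14023 [ 472. -102.  215.]
wrist cam at [135. 615. 385.] 371.64829954431775
wrist boss_mark 0.69 [ 13. 479.] 112 [324. 191. 215.]
```

View pics/all0.png

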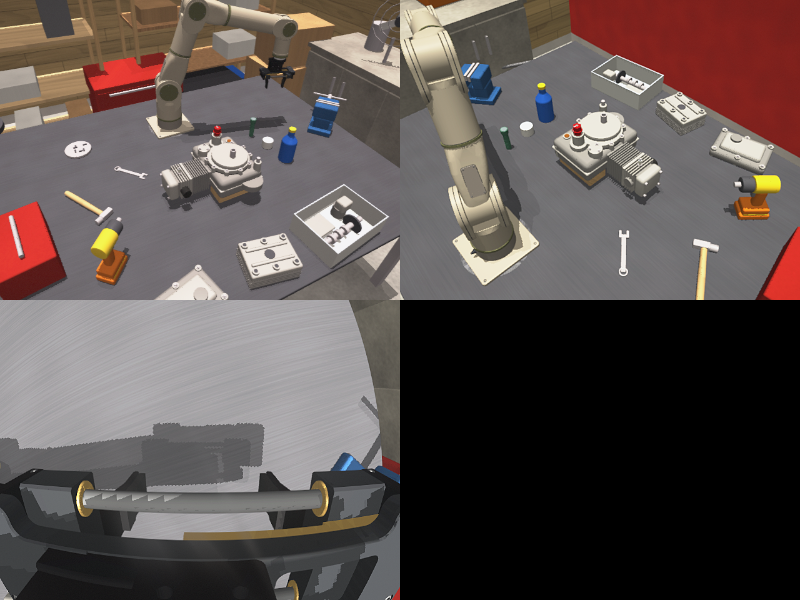

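Run:
```python
import cv2,numpy as np
a=cv2.imread("pics/scene0.png")[180:240,315:385]; b=cv2.imread("pics/side0.png")[175:245,250:330]
cv2.imwrite("pics/z0.png",np.hstack([cv2.resize(a,(400,400),interpolation=2),cv2.resize(b,(400,400),interpolation=2)]))
```

```text
(no output)
```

View pics/z0.png

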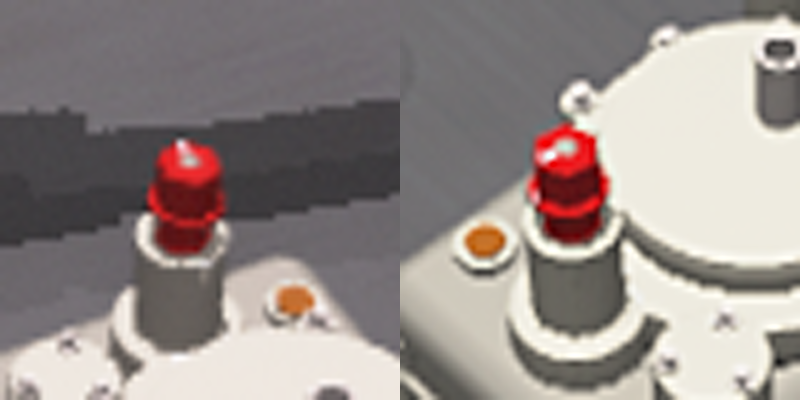

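Call:
send_rows:
  series:
    - [[0,0,0,-40,0],[0,0,0,-40,0],[0,0,0,-30,0],[0,-20,20,0,0],[0,-25,29,0,0],[0,-25,29,0,0],[0,-25,29,0,0],[0,-25,29,0,0],[0,-25,29,0,0],[0,-25,29,0,0],[0,-25,29,0,0],[0,-25,29,0,0],[0,-25,29,0,0],[0,-25,29,0,0],[0,-25,29,0,0],[0,-25,29,0,0],[0,-25,29,0,0],[0,-25,29,0,0],[0,-25,29,0,0],[0,-25,29,0,0]]

```text
time_s: 2.57
tool_pos: [524.8, 36.5, 324.1]
orientation: [0.0, 0.813, 0.582, 0.0]
ft_force: [1.2, 1.1, -0.5]
opening: 87.0
```

Run:
```python
from h import *
s=manip.observe(); print({k:np.round(s[k],3) for k in("time_s","joints","tool_pos","orientation")})
c=manip.capture("wrist")
for t,z in [("plug_head",255),("plug_mark",255),("boss_mark",215),("filler",215)]:
    for o in manip.outline_of(t,c)[:2]: print(t,round(o["p"],2),np.round(o["uv"]),o["mask"].sum(),np.round(atz(c,o["uv"],z,True)))
save(c,"w1.png")
```

```text
{'time_s': np.float64(2.567), 'joints': array([-0.634,  0.063,  0.51 ,  1.56 , -0.031,  1.525,  1.119]), 'tool_pos': array([524.799,  36.457, 324.111]), 'orientation': array([0.   , 0.813, 0.582, 0.   ])}
plug_head 0.65 [334. 146.] 2484 [461.  66. 255.]
boss_mark 0.75 [336. 226.] 54262 [521.  48. 215.]
filler 0.66 [336. 224.] 54387 [519.  50. 215.]
```

View pics/w1.png

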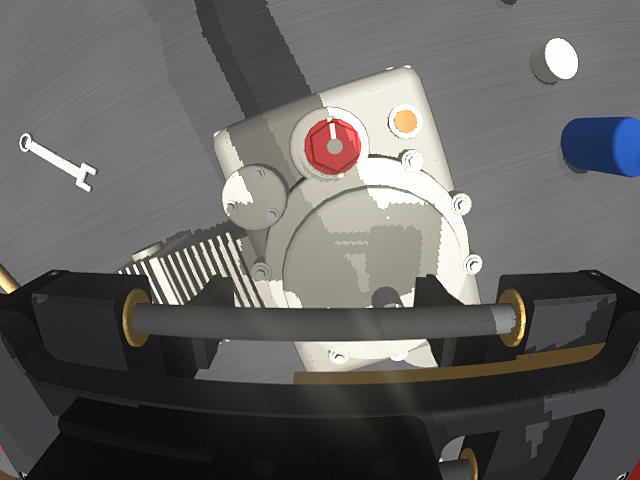

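Run:
```python
from h import *
c=manip.capture("wrist"); save(c,"w2.png",(283,96,383,196),6)
im=c["pixels"].astype(int)
ys,xs=np.mgrid[96:196,283:383]; p=im[96:196,283:383]
red=(p[...,0]>120)&(p[...,1]<90)&(p[...,2]<100)
m=red.astype(np.uint8); cn=max(cv2.findContours(m,0,1)[0],key=cv2.contourArea)
(x,y),r=cv2.minEnclosingCircle(cn); print("red circ",x+283,y+96,r, "flange ctr",atz(c,(x+283,y+96),235,True))
hub=(cv2.convexHull(cn)); mk=np.zeros_like(m); cv2.fillPoly(mk,[hub],1)
w=(mk>0)&(p.min(-1)>190); print("white",w.sum(),xs[w].mean(),ys[w].mean(), ys[w].min(),ys[w].max())
M=R.from_rotvec(np.ravel(c["rvec"])).as_matrix();print("cam",-M.T@np.ravel(c["tvec"]), M.round(3))
pts=np.array([atz(c,q,255,True) for q in zip(xs[w],ys[w])])
print(pts.mean(0)); v=np.linalg.svd(pts[:,:2]-pts[:,:2].mean(0))[2][0]; print("stripe line deg",np.degrees(np.arctan2(v[1],v[0]))%180)
```

```text
red circ 329.29032135009766 148.32258224487305 28.23005485534668 flange ctr [461.12582212  64.69053484 235.        ]
white 84 329.17857142857144 132.10714285714286 121 141
cam [457.55288351  61.79554691 494.78603878] [[ 0.32   0.947 -0.   ]
 [ 0.915 -0.309  0.258]
 [ 0.244 -0.083 -0.966]]
[450.90660287  67.73940731 255.        ]
stripe line deg 171.4686676632411
```

View pics/w2.png

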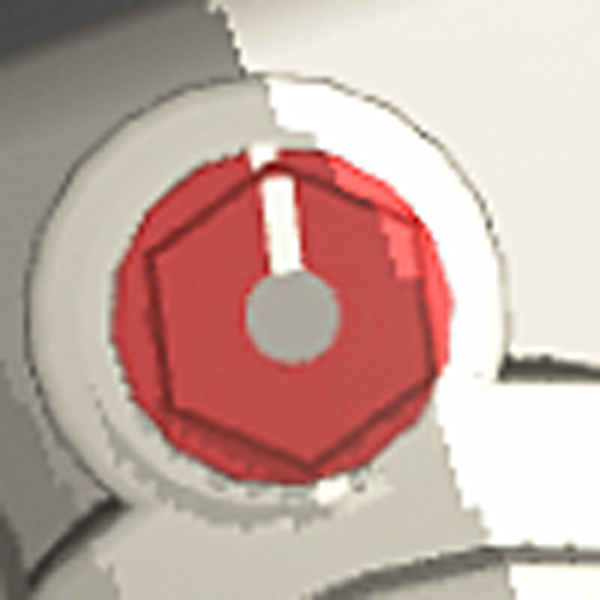

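Run:
```python
from h import *
c=manip.capture("wrist"); s=manip.observe(); print(s["joints"].round(3),s["tool_pos"].round(1),s["time_s"])
P=lambda u,v,z: atz(c,(283+u/6-.4,96+v/6-.4),z,True)[:2]
cs=[(273,165),(150,250),(170,408),(308,468),(432,380),(418,232)]
W=np.array([P(*q,255) for q in cs]); h=W.mean(0); print("hex ctr",h.round(1),"r",np.hypot(*(W-h).T).round(1),"ang",(np.degrees(np.arctan2(*(W-h).T[::-1]))%60).round(1))
print("hub",P(292,315,255),"flange ctr",P(284,315,235))
d=P(275,178,255)-h; print("stripe",np.degrees(np.arctan2(d[1],d[0])))
# boss outline: face z=215, left edge 30, right 508, top 75
B=[P(*q,215) for q in [(30,300),(508,300),(275,75),(100,130),(440,135)]]; A=np.array(B)
x=np.linalg.lstsq(np.c_[2*A,np.ones(5)],(A**2).sum(1),rcond=None)[0]; print("boss circ",x[:2].round(1),np.sqrt(x[2]+x[0]**2+x[1]**2))
for q in [(330,490),(262,155)]:
    d=P(*q,215)-x[:2]; print(q,np.hypot(*d).round(1),np.degrees(np.arctan2(d[1],d[0])).round(1))
for q in [(372,270)]:
    d=atz(c,q,187,True)[:2]-x[:2]; print("clutch",np.hypot(*d),np.degrees(np.arctan2(d[1],d[0])))
# scene/side check of top centre
for n,uv in [("scene",(347.9,203.7)),("side",(283.4,200.7))]:
    print(n,atz(manip.capture(n),uv,255)[:2])
```

```text
[-0.637  0.062  0.506  1.562 -0.031  1.525  1.114] [523.9  39.6 323.7] 2.9167
hex ctr [461.1  66.2] r [16.5 16.7 16.3 16.4 16.4 16.3] ang [48.5 45.9 48.4 47.6 47.4 46. ]
hub [460.92467285  66.30681232] flange ctr [460.93096897  65.76137756]
stripe 168.37401802406146
boss circ [459.6  64.6] 29.92470125031131
(330, 490) 24.4 -0.1
(262, 155) 19.0 164.0
clutch 113.78740396083532 1.9211321507665506
scene [462.79260629  65.59029832]
side [462.08910172  65.83614001]
```

Call:
send_rows:
  series:
    - [[0,2.4,-33.9,0,0],[0,2.4,-33.9,0,0],[0,0,0,0,6.95],[0,0,0,0,6.95],[0,0,0,0,6.95],[0,0,0,0,6.95],[0,0,0,0,6.95],[0,0,0,0,6.95],[0,0,0,0,6.95],[0,0,0,0,6.95],[0,0,0,0,6.95],[0,0,0,0,6.95],[0,0,0,0,6.95],[0,0,0,0,6.95],[0,0,0,0,6.95],[0,0,0,0,6.95],[0,0,0,0,6.95],[0,0,0,0,6.95],[0,0,0,0,6.95],[0,0,0,0,6.95]]

```text
time_s: 4.68
tool_pos: [461.3, 65.4, 323.9]
orientation: [-0.0, 0.89, -0.455, 0.0]
ft_force: [0.4, 0.1, 0.7]
opening: 87.0
```

Call:
send_rows:
  series:
    - [[0,0,0,0,6.95],[0,0,0,0,6.95],[0,0,0,0,6.95],[0,0,0,0,6.95],[0,0,0,0,6.95],[0,0,0,0,6.95],[0,0,0,0,6.95],[0,0,0,0,0],[0,0,0,0,0],[0,0,0,0,0]]

```text
time_s: 5.52
tool_pos: [461.5, 65.0, 323.8]
orientation: [0.0, -0.628, 0.779, 0.0]
ft_force: [0.4, -0.5, 0.4]
opening: 86.7
```

```bash
cat > st.py <<'E'
from h import *
def st():
    s=manip.observe(); m=R.from_quat(np.roll(s["orientation"],-1)).as_matrix()
    yaw=np.degrees(np.arctan2(m[1,0],m[0,0]))
    print("t",round(float(s["time_s"]),2),"pos",s["tool_pos"].round(1),"yaw",yaw.round(1),"tilt",np.degrees(np.arccos(min(1,-m[2,2]))).round(2),"q",s["joints"].round(2),"F",s["ft_force"].round(1),"T",s["wrist_torque"].round(2),"op",round(float(s["opening"]),1))
    d=np.array([461.3,66])-s["tool_pos"][:2]; print("to plug in tool xy",(m[:2,:2].T@d).round(1))
    return s,m
E
python3 -c "
from st import *
st()"
```

```text
t 5.52 pos [461.5  65.  323.8] yaw -102.3 tilt 0.02 q [-0.57 -0.08  0.31  1.69  0.02  1.53 -2.04] F [ 0.4 -0.5  0.4] T [-0.06  0.19  0.06] op 86.7
to plug in tool xy [-1.   0.4]
```

Call:
send_rows:
  series:
    - [[0,-1,0.4,15,0],[0,0,0,15,0],[0,0,0,15,0],[0,0,0,12,0],[0,0,0,5,0],[0.4,0,0,0,0],[0.55,0,0,0,0],[0.6,0,0,0,0],[0.7,0,0,0,0],[0.7,0,0,0,0],[0.7,0,0,0,0],[0.7,0,0,0,0],[0.7,0,0,0,0],[0.7,0,0,0,0],[0.7,0,0,0,0]]
  squeeze: 4

```text
time_s: 6.77
tool_pos: [461.4, 65.7, 261.7]
orientation: [0.0, -0.626, 0.78, 0.0]
ft_force: [1.1, 1.0, -0.4]
opening: 30.0
```

```bash
python3 -c "
from st import *
st()
c=manip.capture('wrist')
for t in ['plug_head','boss_mark']:
    print([(round(o['p'],2),np.round(o['uv'])) for o in manip.outline_of(t,c)[:1]])
save(c,'w3.png',None,1)
a=manip.capture('side');b=manip.capture('scene')
A=cv2.resize(a['pixels'][165:235,245:325,::-1],(400,350),interpolation=2);B=cv2.resize(b['pixels'][165:235,310:390,::-1],(400,350),interpolation=2)
cv2.imwrite('pics/z3.png',np.hstack([A,B]))"
```

```text
t 6.77 pos [461.4  65.7 261.7] yaw -102.5 tilt 0.01 q [-0.56 -0.06  0.31  1.8   0.02  1.4  -2.04] F [ 1.1  1.  -0.4] T [0.   0.12 0.04] op 30.0
to plug in tool xy [-0.2  0.2]
[(0.65, array([327., 275.]))]
[(0.72, array([353., 112.]))]
```

View pics/z3.png

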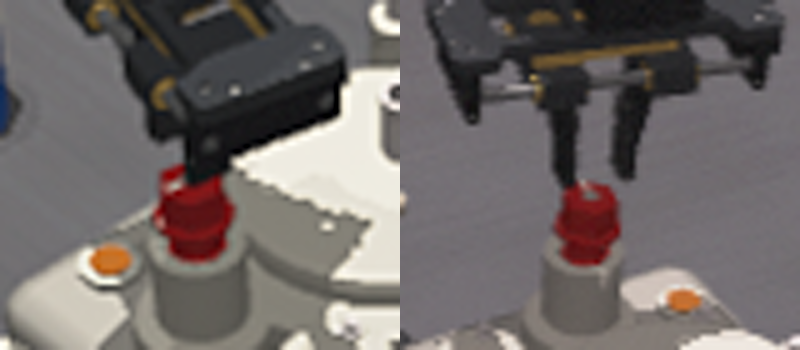

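```bash
python3 -c "
from st import *
s,m=st(); p=s['tool_pos']
for n,x0,y0 in [('side',245,165),('scene',310,165)]:
    c=manip.capture(n)
    for nm,q in [('tip-',p+m@[-17,0,22]),('tip+',p+m@[17,0,22]),('tcp',p),('headtop',[461.3,66,255]),('flange',[461.3,66,235]),('boss',[461.3,66,215])]:
        print(n,nm,((proj(c,q)-[x0,y0])*5).round(),'+400' if n=='scene' else '')
"
```

```text
t 7.02 pos [461.4  65.7 261.7] yaw -102.5 tilt 0.01 q [-0.56 -0.06  0.31  1.8   0.02  1.4  -2.04] F [-0.9 -0.3 -0.8] T [-0.02  0.16 -0.  ] op 26.4
to plug in tool xy [-0.2  0.2]
side tip- [177. 183.] 
side tip+ [209. 223.] 
side tcp [190. 169.] 
side headtop [191. 179.] 
side flange [193. 210.] 
side boss [195. 240.] 
scene tip- [215. 210.] +400
scene tip+ [160. 217.] +400
scene tcp [189. 183.] +400
scene headtop [189. 192.] +400
scene flange [187. 219.] +400
scene boss [185. 247.] +400
```

View pics/w3.png

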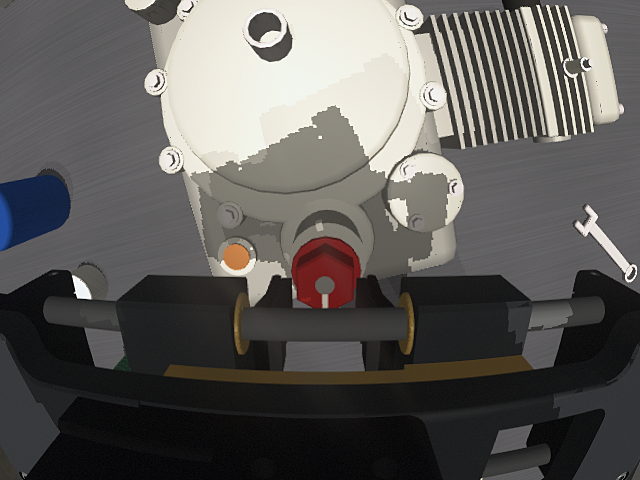

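```bash
python3 -c "
from st import *
s,m=st(); p=s['tool_pos']
c=manip.capture('wrist')
for nm,q in [('tip-',p+m@[-s['opening']/2,0,22]),('tip+',p+m@[s['opening']/2,0,22]),('tip edge',p+m@[s['opening']/2,-9.5,22]),('tcp',p),('headtop',[461.3,66,255]),('flange',[461.3,66,235]),('boss',[461.3,66,215])]: print(nm,proj(c,q,True).round())
save(c,'w4.png',(225,180,425,380),3)
a=manip.capture('side');b=manip.capture('scene')
A=cv2.resize(a['pixels'][165:235,245:325,::-1],(400,350),interpolation=2);B=cv2.resize(b['pixels'][165:235,310:390,::-1],(400,350),interpolation=2)
cv2.imwrite('pics/z4.png',np.hstack([A,B]))
im=cv2.imread('pics/w4.png'); Z=np.zeros((600,800,3),np.uint8); Z[:350]=cv2.imread('pics/z4.png'); Z[350:,:250]=cv2.resize(im,(250,250)); Z[350:,260:760]=cv2.resize(im[150:400],(500,250))
cv2.imwrite('pics/v4.png',Z)
"
```

```text
t 7.12 pos [461.4  65.7 261.7] yaw -102.5 tilt 0.01 q [-0.56 -0.06  0.31  1.8   0.02  1.4  -2.04] F [-0.3  0.1 -0.1] T [-0.06  0.16 -0.04] op 26.3
to plug in tool xy [-0.3  0.2]
tip- [300. 274.]
tip+ [348. 274.]
tip edge [348. 258.]
tcp [324. 289.]
headtop [324. 285.]
flange [324. 272.]
boss [324. 261.]
```

View pics/v4.png

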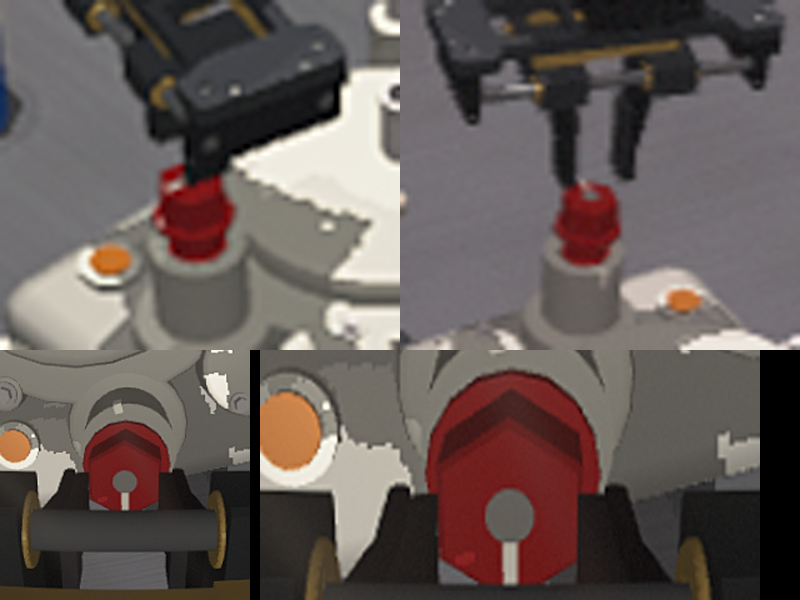

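```bash
python3 -c "
from st import *
s,m=st(); p=s['tool_pos']
b=manip.capture('scene');a=manip.capture('side')
def tri(u,v):
    (o1,d1),(o2,d2)=ray(b,u),ray(a,v); d1/=np.linalg.norm(d1);d2/=np.linalg.norm(d2)
    k=np.linalg.lstsq(np.c_[d1,-d2],o2-o1,rcond=None)[0]; x,y=o1+k[0]*d1,o2+k[1]*d2; return ((x+y)/2).round(1),np.linalg.norm(x-y).round(1)
for v in [(283,201),(285,201.5),(287,200)]: 
  for u in [(344.4,201.5),(355,201)]:
    x=tri(u,v); print(u,v,x,'in tool',(m.T@(x[0]-p)).round(1))
print('head top',tri((310+189/5,165+190/5),(245+190/5,165+177/5)))
c=manip.capture('wrist'); save(c,'w5.png',(255,230,395,330),5)
g=c['pixels'].astype(int)
for r in (275,285,295,305): print(r,[tuple(g[r,k]) for k in range(284,304,3)])
"
```

```text
t 7.27 pos [461.4  65.7 261.7] yaw -102.5 tilt 0.01 q [-0.56 -0.06  0.31  1.8   0.02  1.4  -2.04] F [-0.5  0.3 -0.3] T [-0.03  0.15 -0.01] op 26.2
to plug in tool xy [-0.2  0.2]
(344.4, 201.5) (283, 201) (array([455.7,  58.2, 261.6]), np.float64(2.3)) in tool [8.6 3.9 0.1]
(355, 201) (283, 201) (array([465.7,  80.5, 253.2]), np.float64(19.6)) in tool [-15.4  -1.    8.5]
(344.4, 201.5) (285, 201.5) (array([458.2,  55.4, 262.4]), np.float64(1.5)) in tool [10.8  0.9 -0.7]
(355, 201) (285, 201.5) (array([468.2,  77.5, 254. ]), np.float64(23.4)) in tool [-13.   -4.1   7.7]
(344.4, 201.5) (287, 200) (array([462.6,  52.8, 266. ]), np.float64(1.3)) in tool [12.4 -4.  -4.3]
(355, 201) (287, 200) (array([472.7,  74.8, 257.8]), np.float64(23.1)) in tool [-11.3  -9.1   3.9]
head top (array([461.2,  66.1, 256.3]), np.float64(0.0))
275 [(np.int64(115), np.int64(111), np.int64(103)), (np.int64(110), np.int64(106), np.int64(98)), (np.int64(113), np.int64(114), np.int64(105)), (np.int64(114), np.int64(28), np.int64(25)), (np.int64(97), np.int64(30), np.int64(28)), (np.int64(113), np.int64(31), np.int
[... 299 characters left out ...]
nt64(31), np.int64(31)), (np.int64(112), np.int64(30), np.int64(29))]
295 [(np.int64(36), np.int64(31), np.int64(29)), (np.int64(33), np.int64(29), np.int64(28)), (np.int64(33), np.int64(29), np.int64(27)), (np.int64(30), np.int64(24), np.int64(22)), (np.int64(82), np.int64(43), np.int64(39)), (np.int64(113), np.int64(32), np.int64(29)), (np.int64(111), np.int64(30), np.int64(28))]
305 [(np.int64(35), np.int64(31), np.int64(29)), (np.int64(34), np.int64(30), np.int64(29)), (np.int64(31), np.int64(27), np.int64(24)), (np.int64(32), np.int64(27), np.int64(25)), (np.int64(57), np.int64(58), np.int64(57)), (np.int64(102), np.int64(100), np.int64(102)), (np.int64(99), np.int64(97), np.int64(98))]
```

View pics/w5.png

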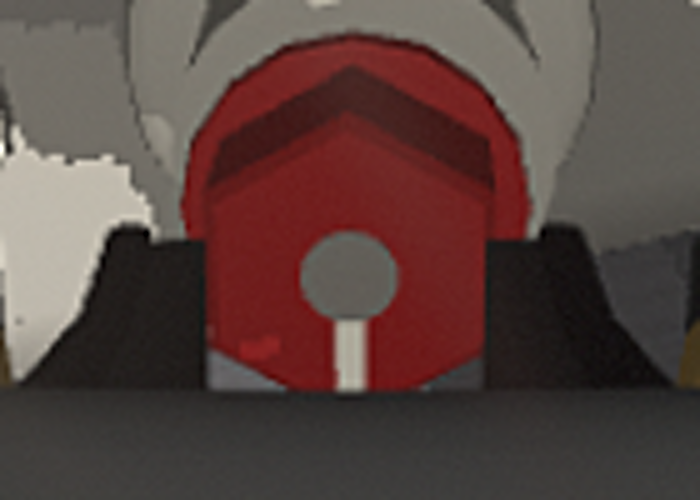

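Call:
send_rows:
  series:
    - [[0.3,0,0,0,0],[0.3,0,0,0,0],[0.3,0,0,0,0],[0.3,0,0,0,0],[0.3,0,0,0,0],[0.3,0,0,0,0],[0.3,0,0,5,0],[0.3,0,0,5,0],[0.3,0,0,5,0],[0.3,0,0,5,0],[0.3,0,0,0,0],[0.3,0,0,0,0]]

```text
time_s: 8.42
tool_pos: [461.2, 65.7, 241.3]
orientation: [-0.0, -0.626, 0.78, 0.0]
ft_force: [0.3, -0.2, 0.9]
opening: 60.9
```

```bash
python3 -c "
from st import *
st()
a=manip.capture('side');b=manip.capture('scene');c=manip.capture('wrist')
A=cv2.resize(a['pixels'][165:235,245:325,::-1],(400,350),interpolation=2);B=cv2.resize(b['pixels'][165:235,310:390,::-1],(400,350),interpolation=2)
C=cv2.resize(c['pixels'][220:320,225:425,::-1],(500,250),interpolation=2)
Z=np.zeros((600,800,3),np.uint8); Z[:350]=np.hstack([A,B]); Z[350:,:500]=C
cv2.imwrite('pics/v5.png',Z)"
```

```text
t 8.42 pos [461.2  65.7 241.3] yaw -102.5 tilt 0.04 q [-0.56 -0.05  0.31  1.83  0.02  1.36 -2.04] F [ 0.3 -0.2  0.9] T [-0.04  0.15 -0.01] op 60.9
to plug in tool xy [-0.3 -0. ]
```

View pics/v5.png

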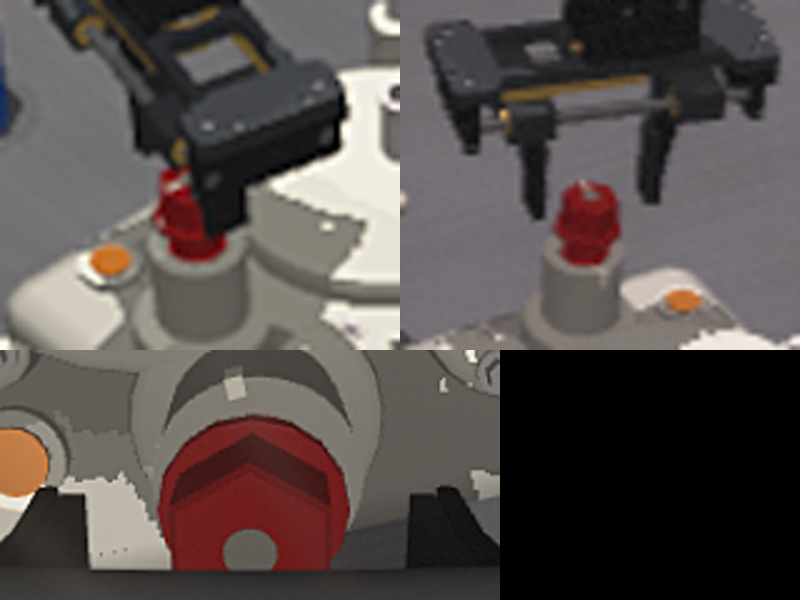

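```bash
python3 -c "
from st import *
s,m=st(); p=s['tool_pos']
b=manip.capture('scene');a=manip.capture('side');c=manip.capture('wrist')
def tri(u,v):
    (o1,d1),(o2,d2)=ray(b,u),ray(a,v); d1/=np.linalg.norm(d1);d2/=np.linalg.norm(d2)
    k=np.linalg.lstsq(np.c_[d1,-d2],o2-o1,rcond=None)[0]; x,y=o1+k[0]*d1,o2+k[1]*d2; return ((x+y)/2).round(1),np.linalg.norm(x-y).round(1)
for u in [(337.6,207.5),(337,206)]:
  for v in [(289,211),(287,211.5),(290,212)]:
    x=tri(u,v); print(x,(m.T@(x[0]-p)).round(1))
for z in (-5,0,5,10,22):
  print(z,'scene-crop pads',[((proj(b,p+m@[x,0,z])-[310,165])*5+[400,0]).round() for x in (32,-32)],'wrist crop edge',((proj(c,p+m@[32,-9.5,z],True)-[225,220])*2.5+[0,350]).round())
q=atz(c,(225+235/2.5,220+35/2.5),215,True)[:2]; d=q-[461.3,66]; print('mark',np.hypot(*d),np.degrees(np.arctan2(d[1],d[0])))
"
```

```text
t 8.57 pos [461.6  65.7 242. ] yaw -102.5 tilt 0.03 q [-0.56 -0.05  0.31  1.83  0.02  1.36 -2.04] F [0.4 0.5 0. ] T [-0.02  0.19  0.01] op 61.2
to plug in tool xy [-0.2  0.3]
(array([454.5,  36.5, 245.1]), np.float64(1.1)) [30.1  0.6 -3.2]
(array([451. ,  39.2, 242.9]), np.float64(2.9)) [28.2  4.6 -1. ]
(array([455. ,  35. , 244.4]), np.float64(2.3)) [31.4 -0.3 -2.5]
(array([452.4,  34.7, 248.8]), np.float64(1.0)) [32.3  2.2 -6.9]
(array([448.9,  37.3, 246.6]), np.float64(0.9)) [30.5  6.2 -4.7]
(array([452.9,  33.2, 248.1]), np.float64(4.3)) [33.6  1.4 -6.2]
-5 scene-crop pads [array([536., 210.]), array([640., 197.])] wrist crop edge [415. 486.]
0 scene-crop pads [array([535., 217.]), array([639., 204.])] wrist crop edge [410. 477.]
5 scene-crop pads [array([535., 224.]), array([639., 210.])] wrist crop edge [406. 469.]
10 scene-crop pads [array([535., 231.]), array([638., 217.])] wrist crop edge [402. 461.]
22 scene-crop pads [array([534., 247.]), array([637., 233.])] wrist crop edge [394. 444.]
mark 22.03057509627382 -5.6400576312393405
```

Call:
send_rows:
  series:
    - [[0.3,0,0,3.5,0],[0.5,0,0,0,0],[0.6,0,0,0,0],[0.75,0,0,0,0],[0.75,0,0,0,0],[0.75,0,0,0,0],[0.75,0,0,0,0],[0.75,0,0,0,0],[0.75,0,0,0,0],[0.75,0,0,0,0],[0.75,0,0,0,0],[0.75,0,0,0,0]]
  squeeze: 4

```text
time_s: 9.72
tool_pos: [461.4, 65.7, 238.3]
orientation: [0.0, -0.626, 0.78, 0.0]
ft_force: [-0.0, 0.7, 0.3]
opening: 29.8
```

```bash
python3 -c "
from st import *
st()
a=manip.capture('wrist');st()"
```

```text
t 9.72 pos [461.4  65.7 238.3] yaw -102.5 tilt 0.01 q [-0.56 -0.05  0.31  1.84  0.02  1.35 -2.04] F [-0.   0.7  0.3] T [-0.13  0.18  0.  ] op 29.8
to plug in tool xy [-0.3  0.2]
t 9.77 pos [461.4  65.7 238.3] yaw -102.5 tilt 0.01 q [-0.56 -0.05  0.31  1.84  0.02  1.35 -2.04] F [ 0.3 -0.6  0.9] T [-0.17  0.14  0.03] op 29.8
to plug in tool xy [-0.3  0.2]
```

Call:
send_rows:
  series:
    - [[0.638,0,0,0,0],[0.638,0,0,0,0],[0.638,0,0,0,0],[0.638,0,0,0,-3],[0.638,0,0,0,-5],[0.638,0,0,0,-5],[0.638,0,0,0,-5],[0.638,0,0,0,-5],[0.638,0,0,0,-5],[0.638,0,0,0,-5],[0.638,0,0,0,-5],[0.638,0,0,0,-5],[0.638,0,0,0,-5],[0.638,0,0,0,-2],[0.638,0,0,0,0],[0.638,0,0,0,0]]

```text
time_s: 11.1
tool_pos: [461.4, 65.9, 238.4]
orientation: [-0.0, 0.896, -0.443, -0.0]
ft_force: [-0.7, 1.1, 2.8]
opening: 31.3
```

```bash
cat > look.py <<'E'
from st import *
def look(nm=None):
    s,m=st(); c=manip.capture("wrist"); p=c["pixels"].astype(int)
    red=(p[...,0]>50)&(p[...,0]>2*p[...,1])&(p[...,0]>2*p[...,2])
    red[:200]=0; red[:,:250]=0; red[:,400:]=0
    ys,xs=np.nonzero(red); print("red n",len(ys),"top row",ys.min() if len(ys) else 0,"cols",xs.min(),xs.max())
    # top-edge of flange near centre col, subpixel
    for col in (318,324,330):
        k=np.nonzero(red[:,col])[0]; print("col",col,"first",k.min(),end="; ")
    w=(p.min(-1)>85)&(np.ptp(p,axis=-1)<25); print()
    if nm: save(c,nm,(225,200,425,350),4)
    for n in("side","scene"):
        d=manip.capture(n); q=d["pixels"].astype(int)
        r=(q[...,0]>60)&(q[...,0]>2.2*q[...,1])&(q[...,0]>2.2*q[...,2]); M=np.zeros_like(r); M[180:225,270:365]=1; r&=M
        y,x=np.nonzero(r); print(n,"red",len(y),"c",x.mean().round(1),y.mean().round(2),"rows",y.min(),y.max())
    return c,p
E
python3 -c "
from look import *
look('w6.png')"
```

```text
t 11.1 pos [461.4  65.9 238.4] yaw -52.6 tilt 0.02 q [-0.59 -0.05  0.34  1.84  0.02  1.35 -1.17] F [-0.7  1.1  2.8] T [-0.02  0.43 -0.03] op 31.3
to plug in tool xy [-0.1  0. ]
red n 3187 top row 250 cols 289 361
col 318 first 251; col 324 first 252; col 330 first 250; 
side red 209 c 283.0 207.03 rows 197 216
scene red 101 c 348.1 210.92 rows 202 217
```

View pics/w6.png

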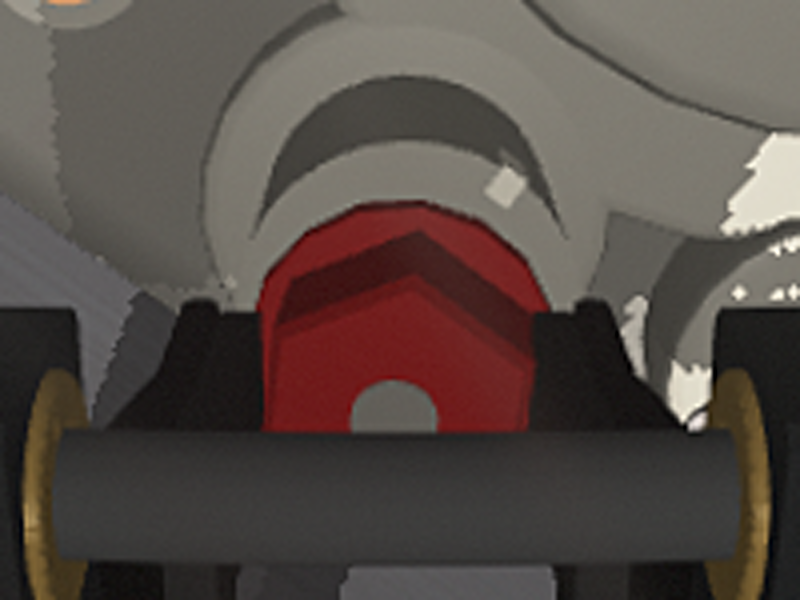

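Call:
send_rows:
  series:
    - [[0.638,0,0,0,-5],[0.638,0,0,0,-5],[0.638,0,0,0,-5],[0.638,0,0,0,-5],[0.638,0,0,0,-5],[0.638,0,0,0,-5],[0.638,0,0,0,-5],[0.638,0,0,0,-5],[0.638,0,0,0,-5],[0.638,0,0,0,-5],[0.638,0,0,0,-5],[0.638,0,0,0,-5],[0.638,0,0,0,-5],[0.638,0,0,0,-5],[0.638,0,0,0,-5],[0.638,0,0,0,-5],[0.638,0,0,0,-5],[0.638,0,0,0,-5],[0.638,0,0,0,0],[0.638,0,0,0,0]]

```text
time_s: 12.92
tool_pos: [461.5, 65.6, 238.4]
orientation: [0.0, 0.948, 0.32, 0.0]
ft_force: [-2.5, -1.2, 4.5]
opening: 32.0
```

```bash
python3 -c "
from look import *
c,p=look('w7.png')
L=cv2.SimpleBlobDetector_create
w=((p.min(-1)>140)&(np.ptp(p,axis=-1)<30)).astype(np.uint8); w[:200]=0;w[310:]=0;w[:,:260]=0;w[:,390:]=0
n,_,stt,ce=cv2.connectedComponentsWithStats(w)
for i in range(1,n):
    if 8<stt[i,4]<150:
        q=atz(c,ce[i],215,True)[:2]-[461.3,66]; print(ce[i].round(),stt[i,4],np.hypot(*q).round(1),np.degrees(np.arctan2(q[1],q[0])).round(1))
for g in (13,15,17,18): print(g,proj(c,np.array([461.3,66,220+g])-20*np.r_[manip.observe()['tool_pos']*0][:3]+R.from_quat(np.roll(manip.observe()['orientation'],-1)).as_matrix()@[0,-20,0],True).round(1))
"
```

```text
t 12.92 pos [461.5  65.6 238.4] yaw 37.3 tilt 0.01 q [-0.63 -0.06  0.38  1.84  0.02  1.35  0.39] F [-2.5 -1.2  4.5] T [-0.24  0.57 -0.01] op 32.0
to plug in tool xy [ 0.1 -0.4]
red n 3076 top row 250 cols 286 359
col 318 first 251; col 324 first 250; col 330 first 252; 
side red 97 c 284.4 211.41 rows 204 216
scene red 143 c 347.1 209.2 rows 201 217
[387. 228.] 25 43.1 74.5
[305. 252.] 9 15.7 166.5
[261. 293.] 19 37.3 -123.9
13 [323.2 247.7]
15 [323.2 248.8]
17 [323.2 249.9]
18 [323.2 250.5]
```

Call:
send_rows:
  series:
    - [[0.638,0,0,-0.8,0],[0.638,0,0,-0.8,0],[0.638,0,0,0,-4],[0.638,0,0,0,-4],[0.638,0,0,0,-4],[0.638,0,0,0,-4],[0.638,0,0,0,0],[0.638,0,0,0,0]]

```text
time_s: 13.73
tool_pos: [461.3, 65.6, 239.5]
orientation: [0.0, 0.894, 0.449, -0.0]
ft_force: [-0.0, 0.6, -1.1]
opening: 31.7
```

```bash
python3 -c "
from look import *
c,p=look('w8.png')
"
```

```text
t 13.73 pos [461.3  65.6 239.5] yaw 53.3 tilt 0.03 q [-0.64 -0.06  0.39  1.84  0.02  1.35  0.67] F [-0.   0.6 -1.1] T [-0.14  0.06 -0.01] op 31.7
to plug in tool xy [ 0.3 -0.2]
red n 3039 top row 249 cols 286 359
col 318 first 250; col 324 first 252; col 330 first 252; 
side red 106 c 283.7 210.99 rows 204 216
scene red 155 c 347.3 209.05 rows 201 217
```

View pics/w8.png

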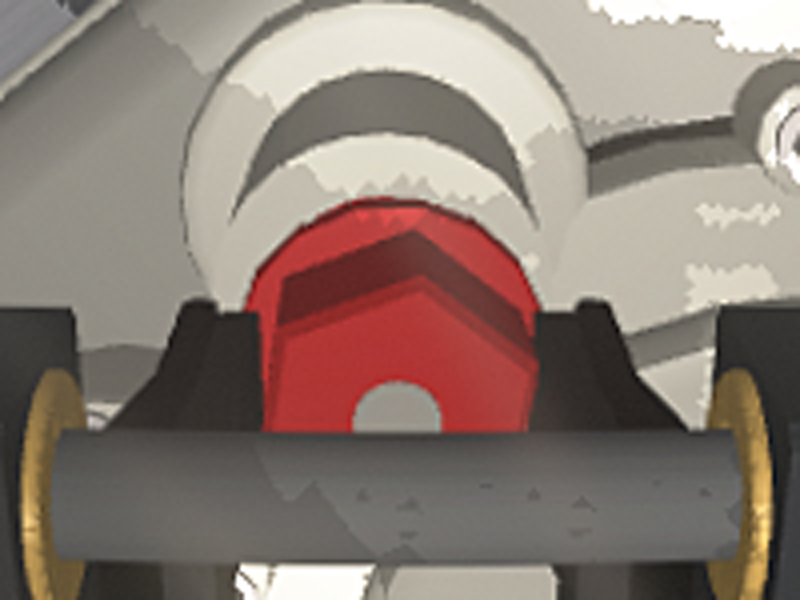

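Call:
send_rows:
  series:
    - [[0.638,0,0,0,-3],[0.638,0,0,0,-3],[0.638,0,0,0,-3],[0.638,0,0,0,-3],[0.638,0,0,0,-3],[0.638,0,0,0,-3],[0.638,0,0,0,-3],[0.638,0,0,0,-3],[0.638,0,0,0,-3],[0.638,0,0,0,-3],[0.638,0,0,0,0],[0.638,0,0,0,0]]

```text
time_s: 14.88
tool_pos: [461.4, 65.6, 239.8]
orientation: [0.0, 0.747, 0.665, 0.0]
ft_force: [-0.2, -0.5, -0.4]
opening: 31.8
```

```bash
cat > gap.py <<'E'
from look import *
def gap():
    # hub disc (grey, on head top) and red profile in scene/side, subpixel along the plug axis
    look()
    for n in("scene","side"):
        d=manip.capture(n); im=d["pixels"].astype(float); rr=im[...,0]-im[...,1:].mean(-1)
        for off in (-1.,):
            a,b=proj(d,[461.3,66,212]),proj(d,[461.3,66,262]); N=51
            u=np.linspace(a,b,N).astype(np.float32)
            pr=np.mean([cv2.remap(rr.astype(np.float32),u[:,:1]+k,u[:,1:],1)[:,0] for k in(-1.5,0,1.5)],0)
            print(n,"axis profile z212..262 step2:",pr[::2].round().astype(int).tolist())
E
python3 -c "
from gap import *
gap()"
```

```text
t 14.88 pos [461.4  65.6 239.8] yaw 83.3 tilt 0.0 q [-0.65 -0.06  0.4   1.84  0.02  1.35  1.2 ] F [-0.2 -0.5 -0.4] T [-0.19  0.03  0.  ] op 31.8
to plug in tool xy [ 0.3 -0.2]
red n 3177 top row 247 cols 286 359
col 318 first 247; col 324 first 248; col 330 first 249; 
side red 170 c 281.9 207.69 rows 196 216
scene red 146 c 347.7 209.36 rows 201 217
scene axis profile z212..262 step2: [72, 69, 67, 69, 72, 78, 81, 76, 73, 73, 73, 71, 72, 73, 73, 75, 80, 83, 78, 71, 63, 48, 32, 50, 73, 81]
side axis profile z212..262 step2: [78, 72, 70, 69, 83, 94, 92, 79, 58, 42, 30, 30, 30, 31, 32, 34, 39, 43, 45, 47, 44, 37, 21, 6, 2, 9]
```

```bash
cat > gap.py <<'E'
from look import *
def pf(d,im):
    im=im.astype(float); rr=(im[...,0]-im[...,1:].mean(-1)).astype(np.float32)
    a,b=proj(d,[461.3,66,205]),proj(d,[461.3,66,265]); u=np.linspace(a,b,121).astype(np.float32)
    return np.mean([cv2.remap(rr,u[:,:1]+k,u[:,1:],2)[:,0] for k in(-1,0,1)],0)
def gap():
    s,m=st()
    for n in("scene","side"):
        d=manip.capture(n); q0=pf(d,cv2.imread(f"pics/{n}0.png")[:,:,::-1]); q1=pf(d,d["pixels"])
        Z=np.linspace(205,265,121)
        print(n,"ref",q0[::4].round().astype(int).tolist()); print(n,"now",q1[::4].round().astype(int).tolist())
        g0,g1=np.gradient(q0),np.gradient(q1); best=[]
        for lo,hi in((214,232),(236,258)):
            i=np.nonzero((Z>lo)&(Z<hi))[0]
            cc=[(np.corrcoef(g0[i],g1[i+k])[0,1],k/2) for k in range(-12,13)]; best.append(max(cc))
        print(n,"shift mm (corr)",[(b,round(a,2)) for a,b in best])
    c=manip.capture("wrist");p=c["pixels"].astype(int); red=(p[...,0]>50)&(p[...,0]>2*p[...,1])&(p[...,0]>2*p[...,2])
    print("flange edge rows",[int(np.nonzero(red[200:,k])[0].min()+200) for k in(312,318,324,330,336)])
    return c
E
python3 -c "
from gap import *
gap()"
```

```text
t 15.13 pos [461.4  65.6 239.8] yaw 83.4 tilt 0.0 q [-0.65 -0.06  0.4   1.84  0.02  1.35  1.2 ] F [ 0.4 -1.2 -0.1] T [-0.2   0.01 -0.03] op 31.4
to plug in tool xy [ 0.3 -0.2]
scene ref [95, 87, 71, 72, 73, 70, 99, 144, 132, 84, 71, 75, 73, 72, 73, 73, 70, 88, 120, 159, 185, 197, 167, 89, 27, 38, 78, 116, 119, 83, 38]
scene now [101, 91, 71, 71, 71, 69, 69, 71, 80, 86, 82, 73, 73, 74, 73, 73, 73, 73, 74, 81, 88, 85, 73, 63, 45, 19, 19, 48, 77, 91, 68]
scene shift mm (corr) [(3.5, np.float64(0.99)), (2.0, np.float64(0.79))]
side ref [95, 83, 68, 67, 53, 69, 155, 198, 164, 113, 71, 70, 74, 76, 74, 70, 63, 97, 152, 187, 210, 218, 198, 147, 74, 7, -17, 18, 103, 183, 219]
side now [88, 86, 81, 81, 76, 70, 66, 76, 94, 98, 85, 66, 44, 35, 29, 27, 24, 24, 26, 30, 33, 35, 39, 41, 35, 21, 5, -6, -5, 7, 29]
side shift mm (corr) [(4.0, np.float64(0.96)), (3.0, np.float64(0.93))]
flange edge rows [248, 247, 248, 249, 253]
```

Call:
send_rows:
  series:
    - [[0.638,0,0,0,-3],[0.638,0,0,0,-3],[0.638,0,0,0,-3],[0.638,0,0,0,-3],[0.638,0,0,0,0],[0.638,0,0,0,0],[0.638,0,0,0,0]]

```text
time_s: 15.87
tool_pos: [461.4, 65.9, 239.8]
orientation: [-0.0, 0.673, 0.739, 0.0]
ft_force: [0.4, -0.4, -1.2]
opening: 31.7
```

```bash
python3 -c "
from gap import *
gap()" | grep -v -e ref -e now
```

```text
t 15.87 pos [461.4  65.9 239.8] yaw 95.4 tilt 0.01 q [-0.66 -0.06  0.41  1.84  0.02  1.35  1.41] F [ 0.4 -0.4 -1.2] T [-0.04  0.1   0.02] op 31.7
to plug in tool xy [ 0.2 -0.1]
scene shift mm (corr) [(3.5, np.float64(0.98)), (2.5, np.float64(0.89))]
side shift mm (corr) [(3.5, np.float64(0.95)), (3.0, np.float64(0.95))]
flange edge rows [248, 247, 247, 249, 253]
```

Call:
send_rows:
  series:
    - [[0.638,0,0,0,-3],[0.638,0,0,0,-3],[0.638,0,0,0,-3],[0.638,0,0,0,-3],[0.638,0,0,0,0],[0.638,0,0,0,0],[0.638,0,0,0,0]]

```text
time_s: 16.6
tool_pos: [461.4, 65.7, 239.8]
orientation: [-0.0, 0.592, 0.806, 0.0]
ft_force: [-0.5, -0.3, -0.7]
opening: 31.6
```

```bash
python3 -c "
from gap import *
gap()" | grep -v -e ref -e now
```

```text
t 16.6 pos [461.4  65.7 239.8] yaw 107.4 tilt 0.01 q [-0.67 -0.06  0.42  1.84  0.02  1.35  1.62] F [-0.5 -0.3 -0.7] T [0.   0.07 0.02] op 31.6
to plug in tool xy [ 0.3 -0. ]
scene shift mm (corr) [(3.5, np.float64(0.96)), (2.5, np.float64(0.92))]
side shift mm (corr) [(3.5, np.float64(0.99)), (3.5, np.float64(0.96))]
flange edge rows [247, 246, 246, 248, 251]
```

Call:
send_rows:
  series:
    - [[0.63,0,0,0,3],[0.63,0,0,0,4],[0.63,0,0,0,0],[0.63,0,0,0,0],[0.63,0,0,0,0]]

```text
time_s: 17.17
tool_pos: [461.5, 65.7, 239.9]
orientation: [0.0, 0.639, 0.769, 0.0]
ft_force: [0.6, 0.1, 0.7]
opening: 32.3
```

```bash
python3 -c "
from gap import *
c=gap(); save(c,'w9.png',(225,200,425,350),4)" | grep -v -e ref -e now
```

```text
t 17.17 pos [461.5  65.7 239.9] yaw 100.6 tilt 0.02 q [-0.66 -0.06  0.41  1.84  0.02  1.35  1.5 ] F [0.6 0.1 0.7] T [-0.    0.   -0.01] op 32.3
to plug in tool xy [ 0.3 -0.2]
scene shift mm (corr) [(0.0, np.float64(0.99)), (-2.0, np.float64(0.88))]
side shift mm (corr) [(-2.0, np.float64(0.94)), (-2.5, np.float64(0.88))]
flange edge rows [246, 246, 245, 246, 248]
```

Call:
send_rows:
  series:
    - [[0.63,-0.3,0.2,2,0],[0.63,0,0,2,0],[0.75,0,0,0,0],[0.75,0,0,0,0],[0.75,0,0,0,0],[0.75,0,0,0,0],[0.75,0,0,0,0],[0.75,0,0,0,0],[0.75,0,0,0.05,3],[0.75,0,0,0.08,6],[0.75,0,0,0.08,6],[0.75,0,0,0.08,6],[0.75,0,0,0.08,6],[0.75,0,0,0.09,6],[0.75,0,0,0.09,6],[0.75,0,0,0.08,6],[0.75,0,0,0.08,6],[0.75,0,0,0.09,6],[0.75,0,0,0.04,3],[0.75,0,0,0,0]]
  squeeze: 8

```text
time_s: 18.98
tool_pos: [461.6, 65.1, 234.9]
orientation: [0.0, 0.939, 0.345, -0.0]
ft_force: [-0.2, -1.8, -2.2]
opening: 30.5
```

```bash
python3 -c "
from gap import *
c=gap()" | grep -v -e ref -e now
```

```text
t 18.98 pos [461.6  65.1 234.9] yaw 40.3 tilt 0.03 q [-0.63 -0.05  0.38  1.85  0.02  1.34  0.45] F [-0.2 -1.8 -2.2] T [-0.46 -0.05  0.03] op 30.5
to plug in tool xy [ 0.4 -0.9]
scene shift mm (corr) [(-0.5, np.float64(0.91)), (-4.5, np.float64(0.84))]
side shift mm (corr) [(0.0, np.float64(0.87)), (-4.5, np.float64(0.35))]
flange edge rows [250, 249, 250, 251, 252]
```

Call:
send_rows:
  series:
    - [[0.75,0,0,0.08,6],[0.75,0,0,0.08,6],[0.75,0,0,0.09,6],[0.75,0,0,0.08,6],[0.75,0,0,0.08,6],[0.75,0,0,0.09,6],[0.75,0,0,0.08,6],[0.75,0,0,0.08,6],[0.75,0,0,0.09,6],[0.75,0,0,0.08,6],[0.75,0,0,0.08,6],[0.75,0,0,0.09,6],[0.75,0,0,0.08,6],[0.75,0,0,0.08,6],[0.75,0,0,0.09,6],[0.75,0,0,0.08,6],[0.75,0,0,0.08,6],[0.75,0,0,0.09,6],[0.75,0,0,0.08,6],[0.75,0,0,0,0]]

```text
time_s: 20.8
tool_pos: [462.1, 65.0, 233.6]
orientation: [-0.0, 0.8, -0.6, 0.001]
ft_force: [2.3, -4.2, -1.1]
opening: 30.0
```

```bash
python3 -c "
from gap import *
c=gap()"
```

```text
t 20.8 pos [462.1  65.  233.6] yaw -73.8 tilt 0.06 q [-0.58 -0.05  0.33  1.85  0.02  1.34 -1.54] F [ 2.3 -4.2 -1.1] T [-0.88 -0.44  0.  ] op 30.0
to plug in tool xy [-1.2  0.5]
scene ref [95, 87, 71, 72, 73, 70, 99, 144, 132, 84, 71, 75, 73, 72, 73, 73, 70, 88, 120, 159, 185, 197, 167, 89, 27, 38, 78, 116, 119, 83, 38]
scene now [74, 78, 74, 72, 79, 93, 92, 77, 71, 72, 69, 66, 62, 61, 61, 68, 78, 85, 85, 77, 62, 34, 15, 19, 44, 76, 83, 57, 26, 7, -2]
scene shift mm (corr) [(-3.5, np.float64(0.98)), (-4.5, np.float64(0.92))]
side ref [95, 83, 68, 67, 53, 69, 155, 198, 164, 113, 71, 70, 74, 76, 74, 70, 63, 97, 152, 187, 210, 218, 198, 147, 74, 7, -17, 18, 103, 183, 219]
side now [82, 79, 69, 67, 83, 100, 96, 85, 74, 71, 72, 74, 75, 75, 70, 75, 91, 106, 111, 118, 100, 65, 25, 1, -9, 11, 51, 103, 120, 72, 25]
side shift mm (corr) [(-3.5, np.float64(0.99)), (-4.0, np.float64(0.94))]
flange edge rows [252, 251, 250, 252, 253]
```

Call:
send_rows:
  series:
    - [[0.4,0,0,0,0],[0.4,0,0,0,0],[0.4,0,0,0,0],[0.4,0,0,0,0],[0.4,0,0,0,-6],[0.4,0,0,0,-7],[0.4,0,0,0,-7],[0.4,0,0,0,-7],[0.4,0,0,0,-7],[0.4,0,0,0,-7],[0.4,0,0,0,-7],[0.4,0,0,0,-7],[0.4,0,0,0,-7],[0.4,0,0,0,-7],[0.4,0,0,0,-7],[0.4,0,0,0,-7],[0.4,0,0,0,-7],[0.4,0,0,0,-7],[0.4,0,0,0,-7],[0.4,0,0,0,-7]]

```text
time_s: 22.62
tool_pos: [461.6, 65.8, 233.4]
orientation: [-0.0, 0.946, 0.324, 0.0]
ft_force: [0.2, 0.4, -0.6]
opening: 52.3
```

Call:
send_rows:
  series:
    - [[0.4,0,0,0,-7],[0.4,0,0,0,-7],[0.4,0,0,0,-7],[0.4,0,0,0,-7],[0.4,0,0,0,-7],[0.4,0,0,0,-7],[0.4,0,0,0,-7],[0.4,0,0,0,-7],[0.4,0,0,0,-7],[0.4,0,0,0,-6],[0.4,0,0,0,0],[0.4,0,0,0,0],[0.4,0,0,0,0]]

```text
time_s: 23.7
tool_pos: [461.6, 65.6, 233.4]
orientation: [-0.0, 0.6, 0.8, 0.0]
ft_force: [-0.5, 0.3, 0.4]
opening: 52.3
```

```bash
python3 -c "
from gap import *
c=gap()
p=c['pixels'].astype(int); red=(p[...,0]>50)&(p[...,0]>2*p[...,1])&(p[...,0]>2*p[...,2]); red[:200]=0; red[:,:250]=0; red[:,400:]=0
x=np.nonzero(red)[1]; print('red cols',x.min(),x.max(),'pred axis',proj(c,[461.3,66,230],True),'hub',proj(c,[461.3,66,251],True))
save(c,'w10.png',(225,200,425,350),4)" | grep -v -e ref -e now
```

```text
t 23.7 pos [461.6  65.6 233.4] yaw 106.3 tilt 0.01 q [-0.66 -0.05  0.41  1.85  0.02  1.34  1.6 ] F [-0.5  0.3  0.4] T [ 0.04 -0.04 -0.01] op 52.3
to plug in tool xy [ 0.4 -0.2]
scene shift mm (corr) [(-3.5, np.float64(0.99)), (-4.5, np.float64(0.91))]
side shift mm (corr) [(-6.0, np.float64(0.97)), (-6.0, np.float64(0.94))]
flange edge rows [247, 255, 247, 247, 249]
red cols 281 359 pred axis [323.55729827 286.50460959] hub [323.52830756 303.72603004]
```

View pics/w10.png

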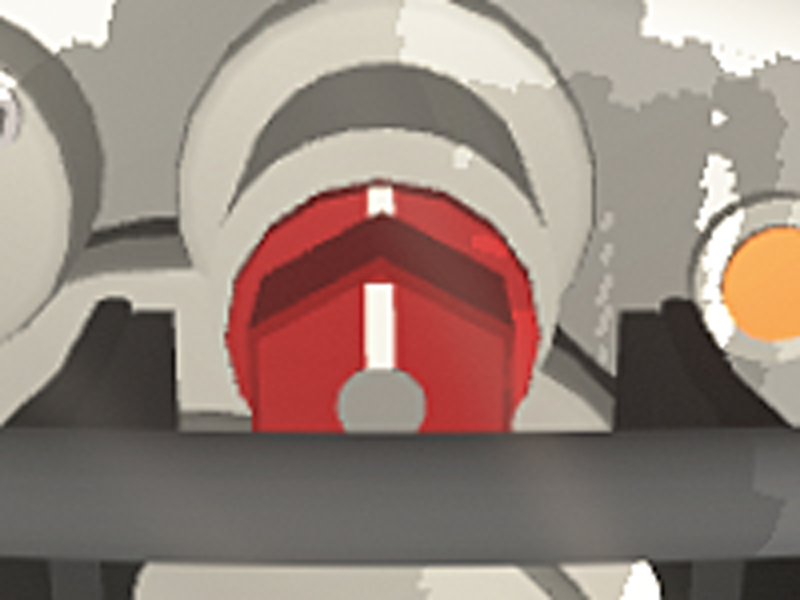

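Call:
send_rows:
  series:
    - [[0.6,0,0,0,0],[0.75,0,0,0,0],[0.75,0,0,0,0],[0.75,0,0,0,0],[0.75,0,0,0,0],[0.75,0,0,0,0],[0.75,0,0,0,0],[0.75,0,0,0,0],[0.75,0,0,0.05,4],[0.75,0,0,0.08,6],[0.75,0,0,0.08,6],[0.75,0,0,0.09,6],[0.75,0,0,0.08,6],[0.75,0,0,0.08,6],[0.75,0,0,0.09,6],[0.75,0,0,0.08,6],[0.75,0,0,0.08,6],[0.75,0,0,0.09,6],[0.75,0,0,0.08,6],[0.75,0,0,0.08,6]]

```text
time_s: 25.52
tool_pos: [461.8, 64.7, 232.6]
orientation: [0.0, 0.951, 0.31, -0.0]
ft_force: [-0.1, -3.2, 1.4]
opening: 30.3
```

Call:
send_rows:
  series:
    - [[0.75,0,0,0.08,6],[0.75,0,0,0.08,6],[0.75,0,0,0.09,6],[0.75,0,0,0.08,6],[0.75,0,0,0.08,6],[0.75,0,0,0.09,6],[0.75,0,0,0.08,6],[0.75,0,0,0.08,6],[0.75,0,0,0.09,6],[0.75,0,0,0.08,6],[0.75,0,0,0.08,6],[0.75,0,0,0.09,6],[0.75,0,0,0.08,6],[0.75,0,0,0.08,6],[0.75,0,0,0.09,6],[0.75,0,0,0,0]]

```text
time_s: 26.85
tool_pos: [461.9, 64.4, 231.5]
orientation: [0.0, 0.891, -0.454, 0.0]
ft_force: [-0.4, -3.7, 2.3]
opening: 30.2
```

```bash
python3 -c "
from gap import *
c=gap()"
```

```text
t 26.85 pos [461.9  64.4 231.5] yaw -54.0 tilt 0.07 q [-0.59 -0.05  0.34  1.85  0.02  1.34 -1.19] F [-0.4 -3.7  2.3] T [-1.12  0.09 -0.03] op 30.2
to plug in tool xy [-1.6 -0.5]
scene ref [95, 87, 71, 72, 73, 70, 99, 144, 132, 84, 71, 75, 73, 72, 73, 73, 70, 88, 120, 159, 185, 197, 167, 89, 27, 38, 78, 116, 119, 83, 38]
scene now [73, 74, 76, 88, 90, 80, 67, 58, 42, 28, 20, 19, 21, 24, 25, 27, 28, 26, 22, 13, 5, 6, 13, 17, 17, 11, 3, -1, -2, -1, 0]
scene shift mm (corr) [(-6.0, np.float64(0.65)), (6.0, np.float64(0.65))]
side ref [95, 83, 68, 67, 53, 69, 155, 198, 164, 113, 71, 70, 74, 76, 74, 70, 63, 97, 152, 187, 210, 218, 198, 147, 74, 7, -17, 18, 103, 183, 219]
side now [81, 79, 78, 88, 96, 94, 83, 74, 72, 71, 73, 73, 72, 71, 76, 86, 96, 106, 108, 112, 82, 32, -5, -6, 15, 43, 58, 66, 53, 29, 9]
side shift mm (corr) [(-5.5, np.float64(0.96)), (-6.0, np.float64(0.89))]
flange edge rows [250, 249, 248, 250, 250]
```

Call:
send_rows:
  series:
    - [[0.75,0,0,0.08,6],[0.75,0,0,0.08,6],[0.75,0,0,0.09,6],[0.75,0,0,0.08,6],[0.75,0,0,0.08,6],[0.75,0,0,0,0],[0.75,0,0,0,0],[0.6,0,0,0,0],[0.6,0,0,0,0],[0.6,0,0,0,0],[0.6,0,0,0,0],[0.75,0,0,0,0],[0.75,0,0,0,0],[0.75,0,0,0,0],[0.75,0,0,0,0],[0.75,0,0,0,0],[0.75,0,0,0,0],[0.75,0,0,0,0]]
  squeeze: 8

```text
time_s: 28.5
tool_pos: [461.6, 65.4, 230.8]
orientation: [0.0, 0.746, -0.666, -0.0]
ft_force: [0.6, -1.2, 0.6]
opening: 30.1
```

```bash
python3 -c "
from gap import *
c=gap(); save(c,'w11.png')
d=manip.capture('side'); p=d['pixels'].astype(int); q=proj(d,[461.3,66,240]); st()
for t in ['socket','torch','piston','oil_bottle']:
    print(t,[(round(o['p'],2),np.round(o['uv'])) for o in manip.outline_of(t,d)[:1]])
w=c['pixels'].astype(int); m=(w.min(-1)>150)&(np.ptp(w,axis=-1)<40); red=(w[...,0]>50)&(w[...,0]>2*w[...,1])&(w[...,0]>2*w[...,2]);red[:200]=0
x=np.nonzero(red)[1];print('red cols',x.min(),x.max())
"
```

```text
t 28.5 pos [461.6  65.4 230.8] yaw -83.5 tilt 0.0 q [-0.57 -0.05  0.33  1.85  0.02  1.33 -1.71] F [ 0.6 -1.2  0.6] T [-0.38  0.15  0.02] op 30.1
to plug in tool xy [-0.6  0.3]
scene ref [95, 87, 71, 72, 73, 70, 99, 144, 132, 84, 71, 75, 73, 72, 73, 73, 70, 88, 120, 159, 185, 197, 167, 89, 27, 38, 78, 116, 119, 83, 38]
scene now [73, 76, 74, 80, 87, 93, 89, 76, 73, 77, 77, 75, 73, 74, 77, 86, 95, 97, 89, 65, 39, 17, 20, 58, 90, 86, 54, 17, -5, 2, 3]
scene shift mm (corr) [(-4.0, np.float64(0.92)), (-6.0, np.float64(0.82))]
side ref [95, 83, 68, 67, 53, 69, 155, 198, 164, 113, 71, 70, 74, 76, 74, 70, 63, 97, 152, 187, 210, 218, 198, 147, 74, 7, -17, 18, 103, 183, 219]
side now [80, 75, 78, 96, 98, 88, 78, 72, 74, 74, 72, 67, 65, 67, 81, 94, 94, 100, 99, 79, 43, 17, -6, -2, 24, 72, 111, 89, 35, 19, 7]
side shift mm (corr) [(-6.0, np.float64(0.92)), (-6.0, np.float64(0.86))]
flange edge rows [254, 252, 251, 253, 253]
t 28.7 pos [461.6  65.4 230.8] yaw -83.5 tilt 0.0 q [-0.57 -0.05  0.33  1.85  0.02  1.33 -1.71] F [-0.  -1.2 -0. ] T [-0.42  0.22  0.05] op 29.9
to plug in tool xy [-0.6  0.3]
socket [(0.63, array([203., 207.]))]
torch [(0.87, array([169., 222.]))]
piston [(0.8, array([203., 207.]))]
oil_bottle [(0.72, array([233., 167.]))]
red cols 288 361
```

```bash
python3 -c "
from st import *
print(manip.sign_off()); st()"
```

```text
the job is handed in; nothing more can be done
None
the job is handed in; nothing more can be done
```

I turned the plug backward about 205° until it dropped onto its thread. I then turned it forward about one full turn, with one regrasp partway, and handed the job in at about 29 s with the gripper still closed on it. The sign-off gives no verdict.

**Drop:** The gap under the flange read about 18 mm just before the drop and about 13 mm after it. The plug did not drop at the expected angle. It seemed to hang on the fingers until I eased the grip, and by my estimate its stripe was 11–17° past the mark by then. That is slightly beyond the stated 10°, but well short of the 70° fail limit.

**End state:**
- **Stripe:** about 10° from the boss's mark. I worked this out from the tool's turn, because the stripe could not be seen at the end.
- **Gap:** about 8–9 mm. The last image readings disagreed with each other by 2–3 mm, but their mean and the thread geometry both fall inside 6.2–10.2 mm.
- **Grip:** the fingers stopped at 29.9 mm on the 30 mm head with 8 N commanded, and only about 1 N showed at the wrist. The contact force and the plug's lean were not measured directly.

**Problems and loose ends:**
- **First grasp missed:** the fingertips sat near the tool point, not 22 mm ahead of it as described, so they closed above the head. I went about 23 mm lower and gripped it.
- **Parts nearby:** I did not check that they stayed put. The final detections for the socket and the piston landed on the same spot, so they prove nothing. No contact with them showed in the forces.

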